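Vent the mini-keg

ROBOT

A 6-joint arm with a two-finger parallel gripper is mounted at the origin on the work surface. World frame = base frame: x ahead of the robot, y to its left, z up, the work surface at z = 0. Lengths are in m, angles in rad, forces in N, time in s.
With the tool pointing down it reaches from about 0.25 to 0.725 m from the base axis. Payload 4 kg.
Tool frame: the origin (TCP) lies at the centre of the arm's flange, where the gripper is bolted on; the fingertips stand 173 mm ahead of it and the grasp point (between the pads) lies 155 mm ahead of it; x points along the fingers, z is the direction in which the jaws open and shut, and the axes are right-handed (so a half turn about x gives the same grasp; the last joint's range is limited). The gripper opens to 85 mm and grips with 20 to 120 N. Pads are 22 mm wide; open, the fingers measure 114 mm over their backs; the gripper's body (76 mm by 85 mm) begins 54 mm behind the grasp point. The pads swing forward as they close: fully open they stand 13 mm farther back than shut.
Start: joints at [1.283, 0.241, 0.005, 1.335, 0, 1.571], TCP at [0.142, 0.479, 0.405] pointing down, gripper open.
Joint ranges: [-2.72, 2.72], [-1.05, 1.87], [-1.09, 1.28], [-1.99, 2.15], [-1.42, 1.44], [-3.14, 3.14]. Speed limits (rad/s): [2.79, 2.79, 3.14, 3.14, 3.14, 3.14].

INTERFACE

Orientations are given as a unit quaternion [x, y, z, w].
In Python, from workcell import bot gives the robot as it stands.
- The arm moves only by the tool arm_command, never from a script. Its argument "moves" is one flat list of numbers, 7 for each row, row after row: the shift along the tool's x, y, z in m, then the turn, a rotation vector about the tool's x, y, z in rad, then the closure, from -1 (fully open) to 1 (shut). A call has 1 to 20 rows; each row shifts and turns the pose as measured when the row begins, along the tool's axes as they then stand; what a row does not reach is not made up. A row lasts 1/12 s, in which the tool goes at most 41.7 mm and 7.16 degrees, less where a joint would pass 70% of its speed; a pose out of reach is approached as far as the arm can. A call with a gripper value outside its range is refused whole. The fingers move at their own pace and stop on an object; the grip force is fixed at half the most. Time passes only in rows, so rows that do not move let the fingers close. It gives the time, the measured TCP pose, the force and the opening at its end, in the units of the state.
- bot.get_obs(): the state, without advancing time (a new reading comes with each control period).
- bot.camera(name): name is "scene" or "side" or "wrist"; returns the picture (384x512x3 uint8, red, green, blue); there is no depth.
- bot.get_calibration(name): a dict with "mtx" (3x3 intrinsics, pixels), "world_from_camera" (4x4, takes a point from camera to world coordinates); the wrist camera has in their place "mount" (4x4, takes a point from camera to tool coordinates, whose origin is the TCP and whose axes are the tool frame's). Camera axes: x right, y up, looking along -z (the intrinsics and any distortion apply to the point x, -y, -z); pixel columns grow to the right and rows downward; lengths in m; the calibration is good to about 2 mm. A picture is of the moment at which its call begins: read the wrist's pose just before it. get_calibration takes no time and is no camera call.
- bot.job_done(): hands the job in, once; it reports no verdict.
The state is a dict: "clock": time; "joint_pos": joint angles; "joint_vel": joint speeds; "tau": joint torques, N m; "eef_pos": TCP position; "tool_rot": TCP orientation; "ft_force": force on the tool from outside, world axes, zero at the start; "ft_torque": the same for the moment, N m; "grip_width": finger opening in m.
Only numpy, scipy, OpenCV 4.12 (cv2) and the standard library are available. Lean on these libraries where they do the work, as an engineer would, in place of code of your own. Each camera call takes 0.05 s, during which the arm holds its last target.

TASK

Before the green-banded keg is gift-packed, let its pressure off: unscrew the small knurled lock nut on its valve all the way (anticlockwise), then with the closed fingers gently press the freed steel tip fully down, hold it there for two seconds and let it spring back up. Leave the nut unscrewed, do not lean hard on the slender valve, do not touch the red-banded keg, and disturb nothing else on the table.

Things in the scene. Friction and masses are not known exactly. Their poses are not given: they have to be found in the camera images.
- keg: the keg to vent: an upright 2-litre stainless mini-keg with GREEN bands, 125 mm across, fixed to the table; origin under its foot, z up. Black cap, flat top 200 mm above the origin, 54 mm across; on its centre stands the valve
- other_keg: the twin keg with RED bands, same size and valve, fixed; must not be touched. Origin under its foot
- stem_foot (a point): foot of the valve: centre of the black cap's top, 200 mm above the keg's foot; z along the valve. Upwards from here: brass sleeve, 13 mm thick, 12 mm tall; brass tube, 9 mm thick, top 34 to 44 mm above the foot; then nut and tip. How far the tube stands out differs each start and is NOT measured: find it by lightly touching the tip from above, or by sight; it stays so during the job
- stem: the valve's brass sleeve, with tube, nut and tip above it; origin and axes as stem_foot. It sits in a rubber grommet, so the whole valve leans about its foot when pushed sideways (4 N m/rad, about 2 N per mm at the nut) and springs back, but it is spoilt if leant over by more than 0.10 rad (4 mm at the nut)
- nut (a joint): turn of the knurled brass lock nut, rad: 0 tight (start), its underside on the tube's top; grows as it is unscrewed, anticlockwise from above, to a stop at 4.2 (two thirds of a turn). The nut is 14 mm in diameter, 12 mm tall, threaded on the valve pin, and rises 1.27 mm along it per rad. Stiff: 0.06 N m; stays where left
- pin (a joint): how far the valve pin (carrying the nut) is pressed down, m: 0 up (start). Its end, the bare steel tip, 7 mm thick, tops out 26 mm above the tube. Spring: 2 N plus 0.4 N per mm. It sinks only until the nut meets the tube (0 with the nut tight, 5.3 mm with it fully unscrewed): a firm stop, about 5 N per mm. Held there with 4 to 7 N; the slim tip bends and is spoilt above 10 N
- honey: an amber honey jar with a brass lid, 68 mm across, 85 mm tall; origin under its foot (bystander)
- ribbon: a reel of gold ribbon lying flat, 72 mm across, 30 mm tall; origin under its centre (bystander)
- dust_cap: the green keg's small plastic dust cap, already taken off, 24 mm across, 22 mm tall; origin under its centre (bystander)
- wrench: a steel wrench lying on the table; origin under its middle (bystander)
- tumbler: a white ceramic tumbler, 72 mm across, 95 mm tall; origin under its foot (bystander)
- sweets: a small cardboard box of sweets, 90 x 90 x 50 mm; origin under its centre (bystander)

How it is judged:
By the outcome, as a careful person would: the job done as asked, in the order asked, and still so for the second after the job is handed in, with the robot touching nothing.
It also fails if it takes over 72 s, if anything falls off the work surface, if the arm or the gripper's body presses on something with over 40 N, if the wrist force passes 120 N, or if a joint passes its speed limit or range.

## Working session

There is one attempt and no reset: what is moved stays moved. The work goes in short steps, Python scripts to look and compute and a tool call to move; the robot and the scene stay as the last step left them, time stands still between calls to the robot, and variables do not carry over. Pictures are saved under pics/ and viewed, and the job is handed in when it is done.

Besides the shell and the picture viewer there is one more tool, called after "Call:" in YAML: its name, and indented under it one key for each argument. arm_command: Moves the arm, as the interface text tells. Its arguments: {"type":"object","properties":{"moves":{"type":"array"}},"required":["moves"]}

```bash
ls; mkdir -p pics
python3 - <<'E'
from workcell import bot
import cv2,numpy as np
o=bot.get_obs()
for k,v in o.items(): print(k,np.round(v,4))
for n in ["scene","side","wrist"]:
    im=bot.camera(n); cv2.imwrite(f"pics/{n}0.png",im[:,:,::-1])
    c=bot.get_calibration(n)
    for k,v in c.items(): print(n,k,np.round(v,4).tolist() if not isinstance(v,str) else v)
E
```

```text
pics
clock 0.0
joint_pos [1.283  0.2414 0.0037 1.3352 0.     1.5708]
joint_vel [-0.0012 -0.0004  0.0006 -0.0004 -0.0006  0.0001]
tau [-1.40000e-03 -3.72319e+01  2.52406e+01  1.69000e-02  2.00000e-04
  0.00000e+00]
eef_pos [0.1418 0.4792 0.4038]
tool_rot [-0.4236  0.5671  0.4227  0.5659]
ft_force [-0.3577 -0.6688 -0.6512]
ft_torque [-0.0236  0.0744 -0.0064]
grip_width 0.0853
scene mtx [[379.7899, 0.0, 255.0569], [0.0, 379.7899, 190.2159], [0.0, 0.0, 1.0]]
scene world_from_camera [[0.0935, -0.8138, 0.5736, 1.1259], [0.9956, 0.0703, -0.0626, -0.1005], [0.0106, 0.5769, 0.8168, 1.0305], [0.0, 0.0, 0.0, 1.0]]
side mtx [[355.6844, 0.0, 255.2899], [0.0, 355.6844, 193.7553], [0.0, 0.0, 1.0]]
side world_from_camera [[0.9118, 0.3049, -0.2751, 0.1643], [-0.4106, 0.6849, -0.6019, -0.7673], [0.0049, 0.6618, 0.7497, 1.0572], [0.0, 0.0, 0.0, 1.0]]
wrist mtx [[308.3161, 0.0, 254.0259], [0.0, 308.3161, 189.9895], [0.0, 0.0, 1.0]]
wrist mount [[-0.0001, 0.2592, -0.9658, 0.0313], [-0.0005, 0.9658, 0.2592, 0.0666], [1.0, 0.0005, 0.0, -0.0011], [0.0, 0.0, 0.0, 1.0]]
```

View pics/scene0.png

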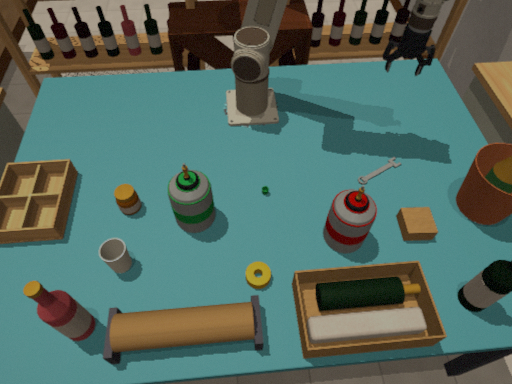

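View pics/side0.png

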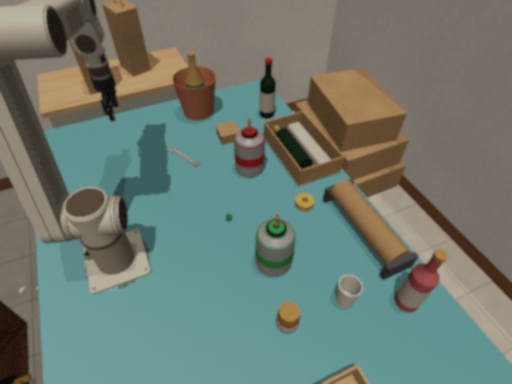

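View pics/wrist0.png

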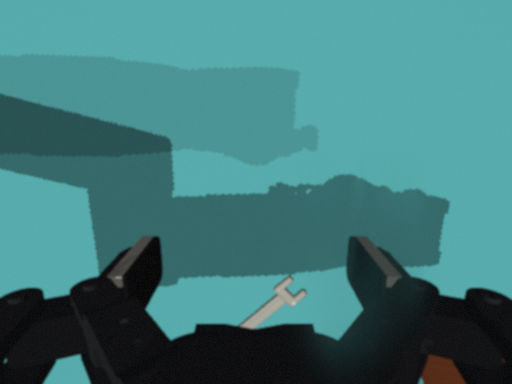

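The green keg is at about (192,200) in the scene view and (275,247) in the side view, with its valve near (185,170) and (277,224). I'll enlarge both.

Run:
```python
import cv2,numpy as np
a=cv2.imread("pics/scene0.png")[155:235,160:225]; b=cv2.imread("pics/side0.png")[205:285,245:310]
r=[cv2.resize(x,None,fx=6,fy=6,interpolation=cv2.INTER_CUBIC) for x in(a,b)]
cv2.imwrite("pics/crop0.png",np.hstack(r))
```

```text
(no output)
```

View pics/crop0.png

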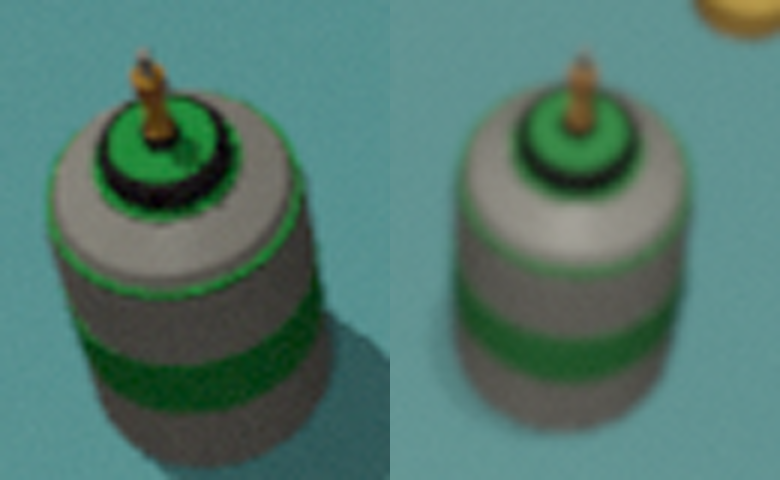

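```bash
cat > h.py <<'E'
import numpy as np,cv2
from scipy.spatial.transform import Rotation as R
from workcell import bot
def ray(cal,px,T=None):
    K=cal["mtx"];T=cal["world_from_camera"] if T is None else T
    d=np.linalg.inv(K)@[px[0],px[1],1.]; d=np.array([d[0],-d[1],-d[2]])
    d=T[:3,:3]@d; return T[:3,3],d/np.linalg.norm(d)
def tri(rays):
    A=np.zeros((3,3));b=np.zeros(3)
    for c,d in rays:
        P=np.eye(3)-np.outer(d,d);A+=P;b+=P@c
    p=np.linalg.solve(A,b);return p,[np.linalg.norm((np.eye(3)-np.outer(d,d))@(p-c)) for c,d in rays]
def atz(r,z):
    c,d=r;return c+d*(z-c[2])/d[2]
def pose(o):
    T=np.eye(4);T[:3,:3]=R.from_quat(o["tool_rot"]).as_matrix();T[:3,3]=o["eef_pos"];return T
def proj(cal,p,T=None):
    T=cal["world_from_camera"] if T is None else T
    q=np.linalg.inv(T)@np.append(p,1);q=cal["mtx"]@np.array([q[0],-q[1],-q[2]]);return q[:2]/q[2]
E
python3 - <<'E'
from h import *
s=bot.get_calibration("scene");d=bot.get_calibration("side")
for n,a,b in[("foot",(186.5,178.3),(276.3,226.5)),("cap",(187.2,178),(275.8,226.8)),("tip",(183.9,163.5),(277.,214.4)),("nut",(184.8,168.3),(277,218))]:
    p,e=tri([ray(s,a),ray(d,b)]);print(n,p.round(4),np.round(e,4))
for z in(.2,):print(atz(ray(s,(187.2,178)),z),atz(ray(d,(275.8,226.8)),z))
T=pose(bot.get_obs());print(T.round(3))
E
```

```text
foot [ 0.484  -0.2203  0.1961] [0.0001 0.0001]
cap [ 0.4825 -0.2191  0.1946] [0.0007 0.0007]
tip [ 0.482  -0.2199  0.2563] [0.0014 0.0014]
nut [ 0.4834 -0.2198  0.2383] [0.001 0.001]
[ 0.48607468 -0.21781296  0.2       ] [ 0.48075797 -0.22323892  0.2       ]
[[-0.    -0.959  0.284  0.142]
 [-0.002  0.284  0.959  0.479]
 [-1.     0.    -0.002  0.404]
 [ 0.     0.     0.     1.   ]]
```

Call:
arm_command:
  moves: [-0.03, 0, 0, 0, 0, 0, -1, -0.03, 0, 0, 0, 0, 0, -1, -0.03, 0, 0, 0, 0, 0, -1, -0.03, -0.0, -0.0, 0, 0, 0, -1, 0, -0.026, -0.0285, 0, 0, 0, -1, 0, -0.026, -0.0285, 0, 0, 0, -1, 0, -0.026, -0.0285, 0, 0, 0, -1, 0, -0.026, -0.0285, 0, 0, 0, -1, 0, -0.026, -0.0285, 0, 0, 0, -1, 0, -0.026, -0.0285, 0, 0, 0, -1, 0, -0.026, -0.0285, 0, 0, 0, -1, 0, -0.026, -0.0285, 0, 0, 0, -1, 0, -0.026, -0.0285, 0, 0, 0, -1, 0, -0.026, -0.0285, 0, 0, 0, -1, 0, -0.026, -0.0285, 0, 0, 0, -1, 0, -0.026, -0.0285, 0, 0, 0, -1, 0, -0.026, -0.0285, 0, 0, 0, -1, 0, -0.026, -0.0285, 0, 0, 0, -1, 0, -0.026, -0.0285, 0, 0, 0, -1, 0, -0.026, -0.0285, 0, 0, 0, -1]

```text
clock: 1.82
eef_pos: [0.4198, -0.0925, 0.5284]
tool_rot: [-0.431, 0.565, 0.425, 0.561]
ft_force: [0.4, 0.2, 0.6]
grip_width: 0.0854
```

Call:
arm_command:
  moves: [0, -0.024, -0.026, 0, 0, 0, -1, 0, -0.024, -0.026, 0, 0, 0, -1, 0, -0.024, -0.026, 0, 0, 0, -1, 0, -0.024, -0.026, 0, 0, 0, -1, 0, 0, 0, 0.12, 0, 0, -1, 0, 0, 0, 0.12, 0, 0, -1, 0, 0, 0, 0.12, 0, 0, -1, 0, 0, 0, 0.12, 0, 0, -1, 0, 0, 0, 0.12, 0, 0, -1, 0, 0, 0, 0.12, 0, 0, -1, 0, 0, 0, 0.12, 0, 0, -1, 0, 0, 0, 0.12, 0, 0, -1, 0, 0, 0, 0.12, 0, 0, -1, 0, 0, 0, 0.12, 0, 0, -1, 0, 0, 0, 0.12, 0, 0, -1, 0, 0, 0, 0.12, 0, 0, -1, 0, 0, 0, 0.12, 0, 0, -1, 0, 0, 0, 0.12, 0, 0, -1, 0, 0, 0, 0.12, 0, 0, -1, 0, 0, 0, 0.12, 0, 0, -1]

```text
clock: 3.48
eef_pos: [0.4896, -0.238, 0.5137]
tool_rot: [0.242, 0.671, -0.247, 0.656]
ft_force: [-1.6, 0.4, 0.1]
grip_width: 0.0856
```

Run:
```python
from h import *
o=bot.get_obs();T=pose(o);print(T.round(4).tolist(),o["joint_pos"].round(3))
cv2.imwrite("pics/w1.png",bot.camera("wrist")[:,:,::-1])
c=bot.get_calibration("wrist");print(proj(c,[.483,-.22,.26],T@c["mount"]))
```

```text
[[-0.0229, 0.648, 0.7613, 0.4896], [0.0012, 0.7615, -0.6481, -0.238], [-0.9997, -0.0139, -0.0182, 0.5137], [0.0, 0.0, 0.0, 1.0]] [-0.45   0.329  0.405  1.668 -0.009  1.826]
[238.6392147  178.72959236]
```

View pics/w1.png

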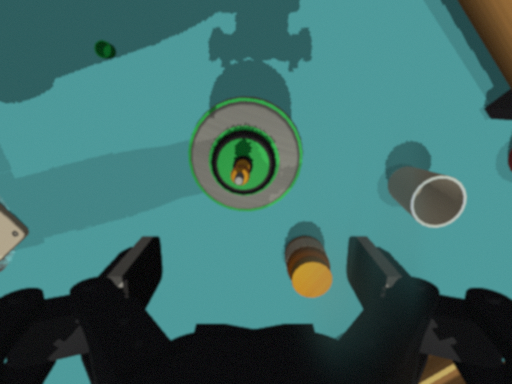

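Call:
arm_command:
  moves: [0.006, 0.0094, -0.0168, 0, -0.018, 0.014, -1, 0.006, 0, 0, 0.11, 0, 0, -1, 0.006, 0, 0, 0.11, 0, 0, -1, 0.006, 0, 0, 0.11, 0, 0, -1, 0.006, 0, 0, 0.11, 0, 0, -1, 0.006, 0, 0, 0.11, 0, 0, -1, 0.006, 0, 0, 0.11, 0, 0, -1, 0, 0, 0, 0.11, 0, 0, -1, 0, 0, 0, 0, 0, 0, -1, 0, 0, 0, 0, 0, 0, -1]

```text
clock: 4.37
eef_pos: [0.4819, -0.2187, 0.4658]
tool_rot: [0.478, 0.523, -0.48, 0.517]
ft_force: [-0.1, -0.3, 0.2]
grip_width: 0.0852
```

```bash
cat > look.py <<'E'
from h import *
import sys
n=sys.argv[1];o=bot.get_obs();T=pose(o);print(T.round(4).tolist(),o["joint_pos"].round(3))
im=bot.camera("wrist")[:,:,::-1];cv2.imwrite(f"pics/{n}.png",im);np.save(f"pics/{n}.npy",T)
c=bot.get_calibration("wrist");p=proj(c,[.483,-.22,.26],T@c["mount"]);print(p)
x,y=int(p[0])-40,int(p[1])-40;x=max(x,0);y=max(y,0)
cv2.imwrite(f"pics/{n}c.png",cv2.resize(im[y:y+80,x:x+80],None,fx=7,fy=7,interpolation=cv2.INTER_CUBIC));print(x,y)
E
python3 look.py w2
```

```text
[[-0.0069, 0.9966, 0.0822, 0.4819], [0.0037, 0.0823, -0.9966, -0.2187], [-1.0, -0.0066, -0.0043, 0.4658], [0.0, 0.0, 0.0, 1.0]] [-4.260e-01  2.880e-01  2.250e-01  1.516e+00  1.000e-03  2.633e+00]
[256.85727061 213.91073627]
216 173
```

View pics/w2c.png

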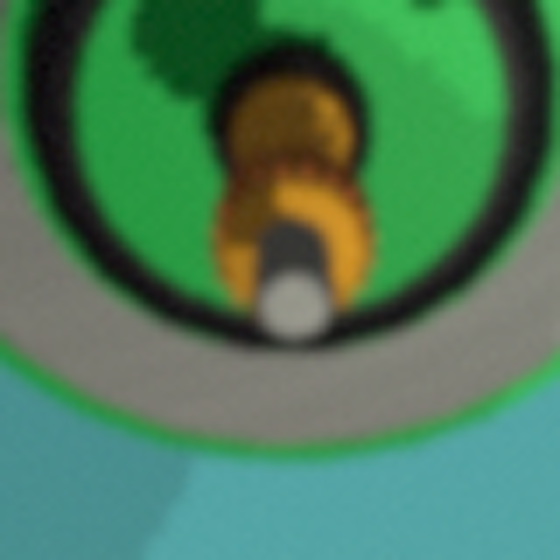

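Run:
```python
from h import *
im=cv2.imread("pics/w1.png")[140:220,200:280];cv2.imwrite("pics/w1c.png",cv2.resize(im,None,fx=7,fy=7,interpolation=cv2.INTER_CUBIC))
c=bot.get_calibration("wrist");T=np.load("pics/w2.npy")@c["mount"]
for n,p,zs in [("tip",(257.6,216.1),(.26,.265,.27)),("nut",(257.6,207.4),(.246,.251,.256)),("capring",(257.7,None),())]:
    for z in zs: print(n,z,atz(ray(c,p,T),z).round(4))
```

```text
tip 0.26 [ 0.4817 -0.2206  0.26  ]
tip 0.265 [ 0.4835 -0.2204  0.265 ]
tip 0.27 [ 0.4853 -0.2202  0.27  ]
nut 0.246 [ 0.4824 -0.2206  0.246 ]
nut 0.251 [ 0.4841 -0.2204  0.251 ]
nut 0.256 [ 0.4858 -0.2202  0.256 ]
```

View pics/w1c.png

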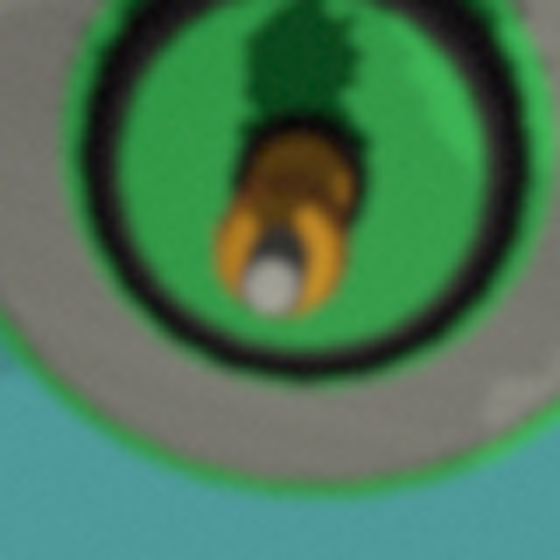

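View pics/w2.png

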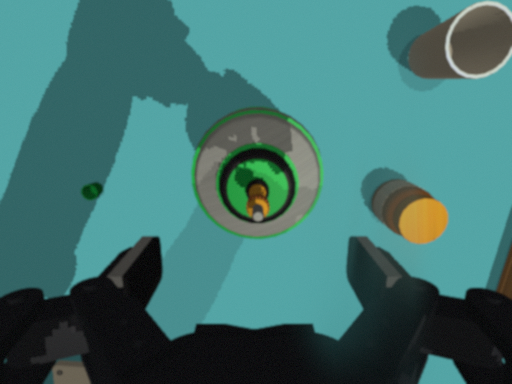

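Run:
```python
from h import *
from scipy.optimize import least_squares
c=bot.get_calibration("wrist")
im=cv2.imread("pics/w2.png");T=np.load("pics/w2.npy")@c["mount"]
g=im.max(2).astype(float)
# radial search for outer edge of dark ring
cx,cy=257,185
pts=[]
for a in np.arange(0,2*np.pi,.05):
    r=np.arange(20,48,.25)
    v=cv2.remap(g.astype(np.float32),(cx+r*np.cos(a)).astype(np.float32)[None],(cy+r*np.sin(a)).astype(np.float32)[None],cv2.INTER_LINEAR)[0]
    k=np.argmin(v[:]); 
    j=k+np.argmax(v[k:]>75)
    pts.append((cx+r[j]*np.cos(a),cy+r[j]*np.sin(a),r[j]))
pts=np.array(pts);print(pts[:,2].round(1))
W=np.array([atz(ray(c,p[:2],T),.2) for p in pts])
f=lambda q:np.hypot(W[:,0]-q[0],W[:,1]-q[1])-q[2]
s=least_squares(f,[.483,-.22,.027],loss="soft_l1",f_scale=.0007);print(s.x.round(4),np.abs(s.fun).round(4).mean())
```

```text
[37.2 37.2 37.2 37.5 37.8 37.8 37.8 37.5 37.5 37.5 37.8 37.8 37.5 37.5
 37.5 37.5 37.8 37.8 37.5 37.5 37.5 37.5 37.8 37.8 37.5 37.5 37.5 37.5
 37.8 37.8 26.  25.8 26.  37.8 37.8 38.  37.8 37.5 37.5 37.5 37.8 38.
 37.8 37.8 37.5 37.5 37.8 38.  37.8 37.8 37.8 37.8 38.  38.  38.  37.8
 37.8 37.8 38.  38.  38.2 38.2 38.2 38.2 38.2 38.2 38.5 38.5 38.5 38.5
 38.8 38.8 38.8 39.  39.  38.2 38.  38.  38.2 38.2 38.  38.  38.  38.
 38.  38.2 38.  37.8 37.8 37.8 38.  38.  38.2 38.  38.  38.  38.  38.
 38.2 38.  38.  37.8 37.8 38.  38.2 38.2 37.8 38.  38.  37.8 37.2 36.8
 36.8 36.8 36.8 36.5 36.8 37.  37.2 37.  37.  37.  37.  37.  37.5 37.2]
[ 0.4846 -0.2199  0.0301] 0.0005944444444444445
```

Call:
arm_command:
  moves: [0, 0.002, 0.0019, 0, -0.0043, 0.0066, 1, 0, 0, 0, 0, 0, 0, 1, 0, 0, 0, 0, 0, 0, 1, 0, 0, 0, 0, 0, 0, 1, 0, 0, 0, 0, 0, 0, 1, 0, 0, 0, 0, 0, 0, 1, 0, 0, 0, 0, 0, 0, 1, 0, 0, 0, 0, 0, 0, 1, 0.006, 0, 0, 0, 0, 0, 1, 0.006, 0, 0, 0, 0, 0, 1, 0.004, 0, 0, 0, 0, 0, 1, 0, 0, 0, 0, 0, 0, 1]

```text
clock: 5.42
eef_pos: [0.4845, -0.2208, 0.449]
tool_rot: [0.477, 0.521, -0.476, 0.523]
ft_force: [0.0, 0.4, 0.5]
grip_width: 0.0003
```

Run:
```python
from h import *
o=bot.get_obs();print(pose(o).round(4).tolist(),o["ft_force"].round(2),o["ft_torque"].round(3),o["grip_width"])
a=bot.camera("scene")[:,:,::-1][135:195,160:210];b=bot.camera("side")[:,:,::-1][180:240,255:305]
cv2.imwrite("pics/c1.png",np.hstack([cv2.resize(x,None,fx=7,fy=7,interpolation=cv2.INTER_CUBIC) for x in (a,b)]))
```

```text
[[0.0027, 0.9959, 0.0907, 0.4845], [-0.0013, 0.0907, -0.9959, -0.2208], [-1.0, 0.0025, 0.0015, 0.449], [0.0, 0.0, 0.0, 1.0]] [0.03 0.39 0.48] [0.025 0.016 0.028] 0.0002953218452633555
```

View pics/c1.png

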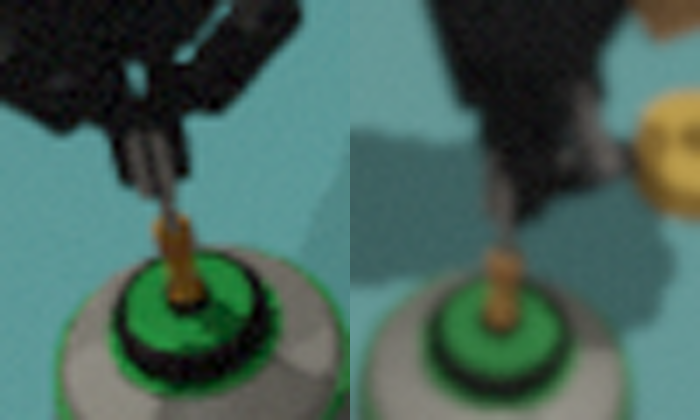

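Call:
arm_command:
  moves: [0.0012, 0, 0, 0, 0, 0, 1, 0.0012, 0, 0, 0, 0, 0, 1, 0.0012, 0, 0, 0, 0, 0, 1]

```text
clock: 5.77
eef_pos: [0.4848, -0.2209, 0.4466]
tool_rot: [0.477, 0.52, -0.476, 0.524]
ft_force: [0.1, -0.7, -0.1]
grip_width: -0.0001
```

Call:
arm_command:
  moves: [0.001, 0, 0, 0, 0, 0, 1]

```text
clock: 5.85
eef_pos: [0.4848, -0.2209, 0.4455]
tool_rot: [0.477, 0.52, -0.476, 0.524]
ft_force: [0.5, -0.2, -1.1]
grip_width: 0.0002
```

Call:
arm_command:
  moves: [0.001, 0, 0, 0, 0, 0, 1]

```text
clock: 5.93
eef_pos: [0.4849, -0.2209, 0.4445]
tool_rot: [0.477, 0.52, -0.476, 0.524]
ft_force: [0.0, -0.2, 0.0]
grip_width: 0.0001
```

Call:
arm_command:
  moves: [0.001, -0.0004, 0, 0, 0, 0, 1]

```text
clock: 6.02
eef_pos: [0.4845, -0.221, 0.4435]
tool_rot: [0.477, 0.52, -0.476, 0.524]
ft_force: [0.9, -0.2, -0.0]
grip_width: 0.0002
```

Call:
arm_command:
  moves: [0.001, 0, 0, 0, 0, 0, 1]

```text
clock: 6.1
eef_pos: [0.4845, -0.221, 0.4424]
tool_rot: [0.477, 0.52, -0.476, 0.524]
ft_force: [-0.8, 0.4, 0.2]
grip_width: 0.0
```

Call:
arm_command:
  moves: [0.0007, 0, 0, 0, 0, 0, 1]

```text
clock: 6.18
eef_pos: [0.4845, -0.221, 0.4416]
tool_rot: [0.477, 0.52, -0.476, 0.524]
ft_force: [0.4, 0.6, -0.4]
grip_width: 0.0004
```

Call:
arm_command:
  moves: [0.0008, 0, 0, 0, 0, 0, 1]

```text
clock: 6.27
eef_pos: [0.4844, -0.221, 0.4407]
tool_rot: [0.477, 0.52, -0.476, 0.524]
ft_force: [-0.5, -0.3, -0.0]
grip_width: -0.0003
```

Call:
arm_command:
  moves: [0.0006, 0, 0, 0, 0, 0, 1]

```text
clock: 6.35
eef_pos: [0.4844, -0.221, 0.44]
tool_rot: [0.477, 0.52, -0.476, 0.524]
ft_force: [1.3, -0.4, 0.6]
grip_width: 0.0001
```

Call:
arm_command:
  moves: [0.0006, 0, 0, 0, 0, 0, 1]

```text
clock: 6.43
eef_pos: [0.4844, -0.221, 0.4394]
tool_rot: [0.477, 0.52, -0.476, 0.524]
ft_force: [0.6, -0.0, -0.1]
grip_width: 0.0002
```

Run:
```python
from h import *
a=bot.camera("scene")[:,:,::-1][135:195,160:210];b=bot.camera("side")[:,:,::-1][180:240,255:305]
w=bot.camera("wrist")[:,:,::-1];cv2.imwrite("pics/w3.png",w)
cv2.imwrite("pics/c2.png",np.hstack([cv2.resize(x,None,fx=7,fy=7,interpolation=cv2.INTER_CUBIC) for x in (a,b)]))
```

```text
(no output)
```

View pics/c2.png

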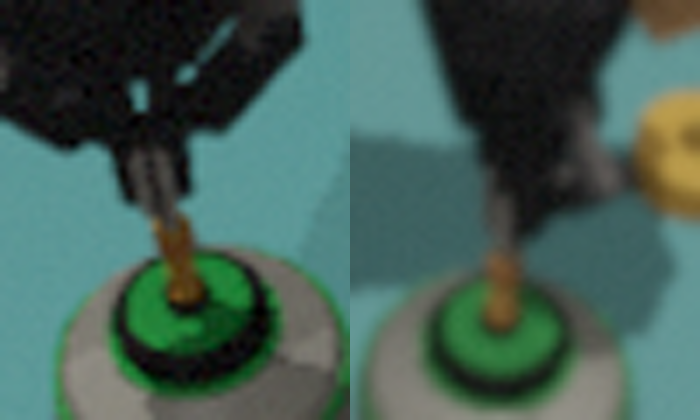

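View pics/w3.png

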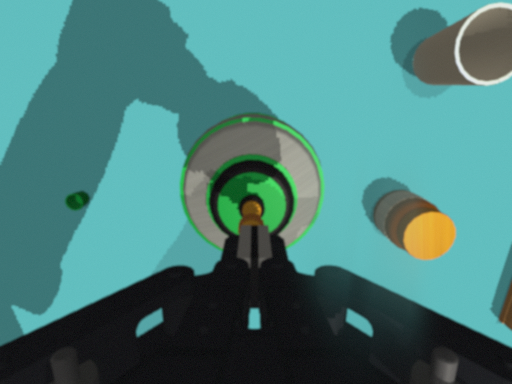

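Call:
arm_command:
  moves: [0.0007, 0, 0, 0, 0, 0, 1]

```text
clock: 6.67
eef_pos: [0.4845, -0.221, 0.4388]
tool_rot: [0.477, 0.52, -0.476, 0.524]
ft_force: [0.2, -0.3, -0.7]
grip_width: -0.0001
```

Call:
arm_command:
  moves: [0.0006, 0, 0, 0, 0, 0, 1]

```text
clock: 6.75
eef_pos: [0.4845, -0.221, 0.4382]
tool_rot: [0.477, 0.52, -0.476, 0.524]
ft_force: [0.1, 0.5, -0.1]
grip_width: -0.0002
```

Call:
arm_command:
  moves: [0.0006, 0, 0, 0, 0, 0, 1]

```text
clock: 6.83
eef_pos: [0.4845, -0.221, 0.4376]
tool_rot: [0.477, 0.52, -0.476, 0.524]
ft_force: [0.7, 0.3, 0.1]
grip_width: 0.0001
```

Call:
arm_command:
  moves: [0.0006, 0, 0, 0, 0, 0, 1]

```text
clock: 6.92
eef_pos: [0.4845, -0.221, 0.4369]
tool_rot: [0.477, 0.52, -0.476, 0.524]
ft_force: [0.0, -0.4, 0.3]
grip_width: 0.0001
```

Call:
arm_command:
  moves: [0.0006, 0, 0, 0, 0, 0, 1]

```text
clock: 7.0
eef_pos: [0.4845, -0.221, 0.4363]
tool_rot: [0.477, 0.52, -0.476, 0.524]
ft_force: [0.2, 0.9, 0.3]
grip_width: -0.0003
```

Call:
arm_command:
  moves: [0.0006, 0, 0, 0, 0, 0, 1]

```text
clock: 7.08
eef_pos: [0.4846, -0.2211, 0.4359]
tool_rot: [0.478, 0.52, -0.476, 0.524]
ft_force: [0.1, 0.9, 2.3]
grip_width: -0.0003
```

Call:
arm_command:
  moves: [0.0006, 0, 0, 0, 0, 0, 1]

```text
clock: 7.17
eef_pos: [0.4846, -0.2211, 0.4357]
tool_rot: [0.478, 0.52, -0.476, 0.525]
ft_force: [-0.6, 0.4, 3.6]
grip_width: -0.0
```

Call:
arm_command:
  moves: [-0.01, 0, 0, 0, 0, 0, 1, -0.01, 0, 0, 0, 0, 0, 1, 0, 0, 0, 0, 0, 0, -1, 0, 0, 0, 0, 0, 0, -1, 0, 0, 0, 0, 0, 0, -1, 0, 0, 0, 0, 0, 0, -1, 0, 0, 0, 0, 0, 0, -1, 0, 0, 0, 0, 0, 0, -1]

```text
clock: 7.83
eef_pos: [0.4843, -0.2209, 0.4567]
tool_rot: [0.477, 0.52, -0.476, 0.524]
ft_force: [0.1, -0.2, -0.1]
grip_width: 0.0725
```

```bash
python3 look.py w4; python3 -c "
from h import *
print(bot.get_obs()['grip_width'])"
```

```text
[[0.0055, 0.9959, 0.0907, 0.4843], [-0.0026, 0.0907, -0.9959, -0.2209], [-1.0, 0.0052, 0.0031, 0.4567], [0.0, 0.0, 0.0, 1.0]] [-0.428  0.288  0.203  1.479 -0.     2.623]
[250.32626149 226.671693  ]
210 186
0.07918071142462196
```

View pics/w4c.png

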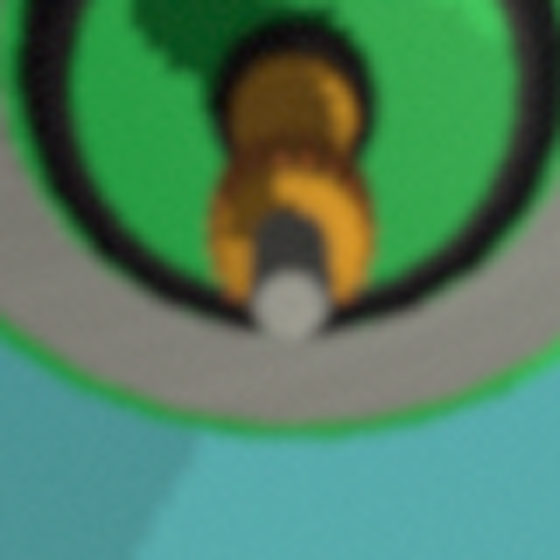

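Run:
```python
from h import *
c=bot.get_calibration("wrist");T0=np.load("pics/w4.npy");T=T0@c["mount"]
t=atz(ray(c,(251.2,229.1),T),.263);n=atz(ray(c,(251.2,219.2),T),.249);print(t.round(4),n.round(4))
for g in ((t+n)/2,):
    # untilted tool: put TCP over g
    R0=T0[:3,:3];a=np.cross(R0[:,0],[0,0,-1]);print("rot tool",(R0.T@a).round(4))
    print("shift y,z",(R0.T@np.array([g[0]-T0[0,3],g[1]-T0[1,3],0])).round(4))
```

```text
[ 0.4828 -0.2205  0.263 ] [ 0.4836 -0.2204  0.249 ]
rot tool [-0.      0.0031 -0.0052]
shift y,z [-0.     -0.0011 -0.0005]
```

Call:
arm_command:
  moves: [0, -0.0011, -0.0005, 0, 0.0031, -0.0052, -1, 0.01, 0, 0, 0, 0, 0, -1, 0.01, 0, 0, 0, 0, 0, -1, 0.01, 0, 0, 0, 0, 0, -1, 0.01, 0, 0, 0, 0, 0, -1, 0.01, 0, 0, 0, 0, 0, -1, 0.006, 0, 0, 0, 0, 0, -1, 0, 0, 0, 0, 0, 0, -1]

```text
clock: 8.55
eef_pos: [0.4822, -0.2201, 0.3958]
tool_rot: [0.476, 0.524, -0.477, 0.521]
ft_force: [-0.1, -0.6, -0.7]
grip_width: 0.0852
```

```bash
python3 look.py w5; python3 -c "
from h import *
o=bot.get_obs();T=pose(o);R0=T[:3,:3];print(T[:3,3].round(4),'shift',(R0.T@(np.array([.4832,-.2205,.399])-T[:3,3])).round(4),'rot',(R0.T@np.cross(R0[:,0],[0,0,-1])).round(4))"
```

```text
[[-0.0037, 0.9959, 0.0907, 0.4822], [0.0017, 0.0907, -0.9959, -0.2201], [-1.0, -0.0035, -0.0021, 0.3958], [0.0, 0.0, 0.0, 1.0]] [-0.428  0.306  0.07   1.339  0.     2.623]
[253.21967317 277.98896247]
213 237
[ 0.4823 -0.2202  0.3963] shift [-0.0027  0.0009  0.0004] rot [-0.     -0.0019  0.0032]
```

View pics/w5.png

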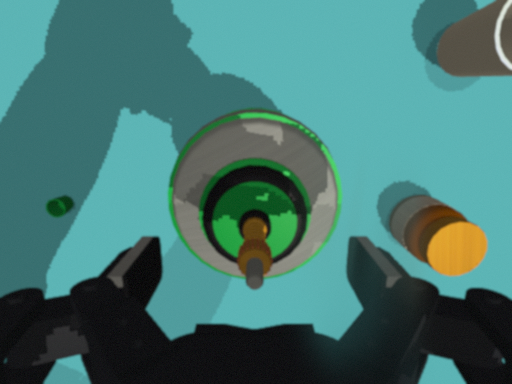

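Call:
arm_command:
  moves: [-0.0027, 0.0009, 0.0004, 0, -0.0019, 0.0032, -1, 0, 0, 0, 0, 0, 0, 1, 0, 0, 0, 0, 0, 0, 1, 0, 0, 0, 0, 0, 0, 1, 0, 0, 0, 0, 0, 0, 1, 0, 0, 0, 0, 0, 0, 1, 0, 0, 0, 0, 0, 0, 1, 0, 0, 0, 0, 0, 0, 1, 0, 0, 0, 0, 0, 0, 1]

```text
clock: 9.35
eef_pos: [0.4839, -0.2203, 0.4026]
tool_rot: [0.478, 0.521, -0.476, 0.524]
ft_force: [-0.0, -0.2, -0.2]
grip_width: 0.0115
```

```bash
cat > st.py <<'E'
from h import *
o=bot.get_obs();T=pose(o);R0=T[:3,:3];print(o["clock"],T[:3,3].round(4),"yawz",np.arctan2(R0[1,2],R0[0,2]).round(3),"q",o["joint_pos"].round(3),"F",o["ft_force"].round(2),"M",o["ft_torque"].round(3),"w",round(o["grip_width"],4))
print("shift to nominal",(R0.T@(np.array([.4832,-.2205,.399])-T[:3,3])).round(4),'rot',(R0.T@np.cross(R0[:,0],[0,0,-1])).round(4),"tool F",(R0.T@o["ft_force"]).round(2),"tool M",(R0.T@o["ft_torque"]).round(3))
E
python3 st.py; python3 look.py w6
```

```text
9.35 [ 0.4839 -0.2203  0.4026] yawz -1.48 q [-4.280e-01  3.020e-01  8.200e-02  1.346e+00  2.000e-03  2.623e+00] F [-0.03 -0.2  -0.17] M [ 0.047  0.032 -0.003] w 0.0115
shift to nominal [ 0.0036 -0.0008  0.0002] rot [-0.      0.0012 -0.0054] tool F [ 0.17 -0.05  0.2 ] tool M [ 0.003  0.049 -0.028]
[[0.0054, 0.9958, 0.0911, 0.4839], [-0.0007, 0.0911, -0.9958, -0.2203], [-1.0, 0.0054, 0.0012, 0.4026], [0.0, 0.0, 0.0, 1.0]] [-4.280e-01  3.020e-01  8.200e-02  1.346e+00  2.000e-03  2.623e+00]
[251.39796767 275.44856192]
211 235
```

View pics/w6.png

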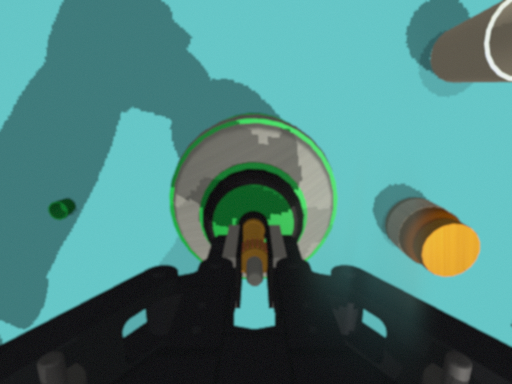

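Call:
arm_command:
  moves: [0.0018, -0.0004, 0, 0, 0.0006, -0.0025, 1, 0, 0, 0, 0, 0, 0, 1, 0, 0, 0, 0, 0, 0, 1]

```text
clock: 9.65
eef_pos: [0.4839, -0.2202, 0.4025]
tool_rot: [0.478, 0.52, -0.475, 0.524]
ft_force: [-0.5, 0.4, 0.5]
grip_width: 0.0112
```

```bash
python3 st.py
```

```text
9.65 [ 0.4839 -0.2202  0.4025] yawz -1.479 q [-4.270e-01  3.020e-01  8.100e-02  1.344e+00  1.000e-03  2.623e+00] F [-0.49  0.37  0.45] M [0.176 0.105 0.081] w 0.0112
shift to nominal [ 0.0035 -0.0008  0.0002] rot [ 0.      0.0019 -0.0062] tool F [-0.45 -0.45 -0.41] tool M [-0.08   0.185 -0.088]
```

Call:
arm_command:
  moves: [-0.00015, 0, 0, -0.1, 0, 0, 1, -0.00015, 0, 0, -0.1, 0, 0, 1, -0.00015, 0, 0, -0.1, 0, 0, 1, -0.00015, 0, 0, -0.1, 0, 0, 1]

```text
clock: 9.98
eef_pos: [0.4838, -0.22, 0.4028]
tool_rot: [0.359, 0.608, -0.357, 0.611]
ft_force: [-0.2, 2.4, 1.8]
grip_width: 0.0114
```

```bash
python3 st.py; python3 look.py w7
```

```text
9.9833 [ 0.4838 -0.22    0.4028] yawz -1.063 q [-4.270e-01  3.010e-01  8.200e-02  1.345e+00  2.000e-03  2.207e+00] F [-0.21  2.37  1.83] M [ 0.222  0.    -0.046] w 0.0114
shift to nominal [ 0.0038 -0.0008  0.0001] rot [ 0.      0.0033 -0.0051] tool F [-1.83  0.98 -2.17] tool M [0.047 0.194 0.107]
[[0.0061, 0.8739, 0.4861, 0.4838], [-0.0004, 0.4861, -0.8739, -0.22], [-1.0, 0.0051, 0.0033, 0.4028], [0.0, 0.0, 0.0, 1.0]] [-4.270e-01  3.010e-01  8.200e-02  1.345e+00  2.000e-03  2.207e+00]
[252.10685175 274.50975514]
212 234
```

View pics/w7c.png

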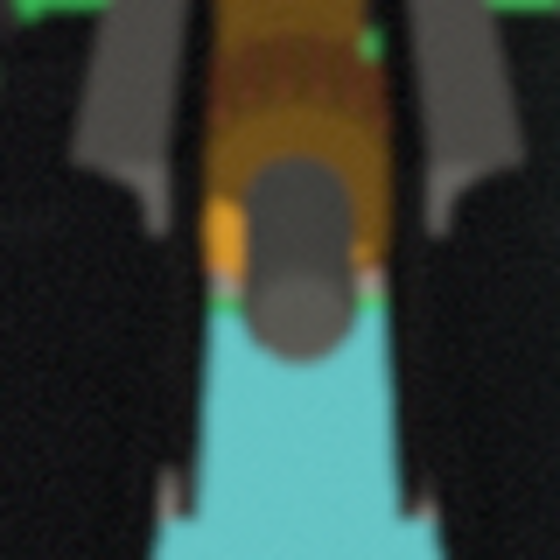

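Call:
arm_command:
  moves: [-0.0004, 0.0003, -0.0005, -0.1, 0, 0, 1, -0.0003, 0, 0, -0.1, 0, 0, 1, -0.0002, 0, 0, -0.1, 0, 0, 1, -0.00015, 0, 0, -0.1, 0, 0, 1]

```text
clock: 10.37
eef_pos: [0.4838, -0.2196, 0.4033]
tool_rot: [0.227, 0.668, -0.226, 0.672]
ft_force: [-0.5, 0.8, 1.8]
grip_width: 0.0114
```

```bash
python3 st.py
```

```text
10.3667 [ 0.4838 -0.2196  0.4033] yawz -0.652 q [-0.427  0.301  0.083  1.347  0.002  1.797] F [-0.5   0.79  1.85] M [ 0.233  0.052 -0.027] w 0.0114
shift to nominal [ 0.0043 -0.0011  0.    ] rot [ 0.      0.0046 -0.0028] tool F [-1.85  0.34 -0.87] tool M [0.029 0.183 0.154]
```

Call:
arm_command:
  moves: [-0.0003, 0, 0, -0.11, 0, 0, 1, -0.0002, 0, 0, -0.11, 0, 0, 1, -0.0002, 0, 0, -0.11, 0, 0, 1, -0.0002, 0, 0, -0.11, 0, 0, 1, -0.0002, 0, 0, -0.11, 0, 0, 1, -0.0002, 0, 0, -0.11, 0, 0, 1]

```text
clock: 10.87
eef_pos: [0.4836, -0.2194, 0.4042]
tool_rot: [-0.009, 0.705, 0.01, 0.709]
ft_force: [-0.7, 1.6, 2.5]
grip_width: 0.0111
```

```bash
python3 st.py
```

```text
10.8667 [ 0.4836 -0.2194  0.4042] yawz 0.026 q [-0.427  0.301  0.085  1.351  0.003  1.118] F [-0.67  1.56  2.47] M [ 0.187  0.055 -0.083] w 0.0111
shift to nominal [ 0.0052 -0.0011 -0.0005] rot [ 0.      0.0046 -0.0007] tool F [-2.47  1.58 -0.62] tool M [0.084 0.05  0.188]
```

Call:
arm_command:
  moves: [-0.0003, 0.0004, 0, -0.11, 0, 0, 1, -0.0002, 0, 0, -0.11, 0, 0, 1, -0.0002, 0, 0, -0.11, 0, 0, 1, -0.0002, 0, 0, -0.11, 0, 0, 1, -0.0002, 0, 0, -0.11, 0, 0, 1, -0.0002, 0, 0, -0.11, 0, 0, 1]

```text
clock: 11.37
eef_pos: [0.4833, -0.2192, 0.4051]
tool_rot: [-0.244, 0.662, 0.244, 0.665]
ft_force: [-0.8, 0.4, 1.1]
grip_width: 0.0117
```

```bash
python3 st.py
```

```text
11.3667 [ 0.4833 -0.2192  0.4051] yawz 0.705 q [-0.426  0.3    0.086  1.354  0.002  0.44 ] F [-0.79  0.38  1.09] M [ 0.272  0.055 -0.034] w 0.0117
shift to nominal [ 0.0061 -0.0009 -0.0009] rot [0.     0.0031 0.0015] tool F [-1.09  0.8  -0.35] tool M [ 0.035 -0.135  0.242]
```

Call:
arm_command:
  moves: [-0.0002, 0, 0, -0.11, 0, 0, 1, -0.0002, 0, 0, -0.11, 0, 0, 1, -0.0002, 0, 0, -0.11, 0, 0, 1, -0.0002, 0, 0, -0.11, 0, 0, 1, -0.0002, 0, 0, -0.11, 0, 0, 1, -0.0002, 0, 0, -0.11, 0, 0, 1]

```text
clock: 11.87
eef_pos: [0.4828, -0.2194, 0.4059]
tool_rot: [-0.451, 0.544, 0.451, 0.545]
ft_force: [-0.5, 0.4, 0.9]
grip_width: 0.0111
```

```bash
python3 st.py
```

```text
11.8667 [ 0.4828 -0.2194  0.4059] yawz 1.383 q [-0.427  0.3    0.088  1.357  0.002 -0.24 ] F [-0.53  0.4   0.92] M [ 0.195  0.124 -0.071] w 0.0111
shift to nominal [ 0.0069 -0.0005 -0.001 ] rot [-0.      0.0016  0.0017] tool F [-0.92  0.6   0.29] tool M [ 0.071 -0.168  0.158]
```

Call:
arm_command:
  moves: [-0.0002, 0, 0, -0.11, 0, 0, 1, -0.0002, 0, 0, -0.11, 0, 0, 1, -0.0002, 0, 0, -0.11, 0, 0, 1, -0.0002, 0, 0, -0.11, 0, 0, 1, -0.0002, 0, 0, -0.11, 0, 0, 1, -0.0002, 0, 0, -0.11, 0, 0, 1, -0.0002, 0, 0, -0.11, 0, 0, 1, -0.0002, 0, 0, -0.11, 0, 0, 1]

```text
clock: 12.53
eef_pos: [0.4825, -0.2201, 0.4071]
tool_rot: [0.644, -0.293, -0.643, -0.293]
ft_force: [-0.2, 0.2, 0.5]
grip_width: 0.0111
```

```bash
python3 st.py
```

```text
12.5333 [ 0.4825 -0.2201  0.4071] yawz 2.288 q [-0.428  0.3    0.091  1.361  0.    -1.145] F [-0.22  0.18  0.51] M [ 0.159  0.069 -0.071] w 0.0111
shift to nominal [ 0.0081 -0.0003 -0.0007] rot [-0.     -0.0005  0.0006] tool F [-0.51  0.04  0.28] tool M [ 0.071 -0.165 -0.052]
```

Call:
arm_command:
  moves: [-0.0002, 0, 0, -0.1, 0, 0, 1, -0.0002, 0, 0, -0.1, 0, 0, 1, -0.0001, 0, 0, -0.1, 0, 0, 1, -0.0001, 0, 0, -0.08, 0, 0, 1]

```text
clock: 12.87
eef_pos: [0.4826, -0.2206, 0.4076]
tool_rot: [0.689, -0.163, -0.688, -0.162]
ft_force: [0.7, 0.8, 2.5]
grip_width: 0.0111
```

```bash
python3 st.py
```

```text
12.8667 [ 0.4826 -0.2206  0.4076] yawz 2.678 q [-0.429  0.3    0.092  1.362 -0.    -1.536] F [0.68 0.78 2.53] M [ 0.193  0.058 -0.124] w 0.0111
shift to nominal [ 0.0086 -0.0003 -0.0005] rot [-0.     -0.0011 -0.0002] tool F [-2.53 -1.   -0.26] tool M [ 0.124 -0.138 -0.147]
```

Call:
arm_command:
  moves: [0, 0, 0, -0.06, 0, 0, 1]

```text
clock: 12.95
eef_pos: [0.4827, -0.2207, 0.4075]
tool_rot: [0.693, -0.142, -0.692, -0.141]
ft_force: [-0.4, 1.5, 1.2]
grip_width: 0.0111
```

```bash
python3 st.py
```

```text
12.95 [ 0.4827 -0.2207  0.4075] yawz 2.739 q [-0.429  0.3    0.092  1.362 -0.    -1.597] F [-0.36  1.52  1.23] M [ 0.223  0.063 -0.071] w 0.0111
shift to nominal [ 0.0085 -0.0004 -0.0004] rot [ 0.     -0.0012 -0.0004] tool F [-1.23 -1.25  0.92] tool M [ 0.072 -0.146 -0.181]
```

Call:
arm_command:
  moves: [0, 0, 0, -0.07, 0, 0, 1]

```text
clock: 13.03
eef_pos: [0.4827, -0.2207, 0.4076]
tool_rot: [0.698, -0.117, -0.697, -0.117]
ft_force: [-0.4, 1.5, 2.0]
grip_width: 0.0111
```

```bash
python3 st.py
```

```text
13.0333 [ 0.4827 -0.2207  0.4076] yawz 2.81 q [-0.429  0.3    0.092  1.362 -0.    -1.668] F [-0.44  1.52  2.03] M [ 0.288  0.008 -0.318] w 0.0111
shift to nominal [ 0.0086 -0.0004 -0.0004] rot [-0.     -0.0014 -0.0005] tool F [-2.04 -1.29  0.91] tool M [ 0.319 -0.102 -0.269]
```

Call:
arm_command:
  moves: [0, 0, 0, -0.07, 0, 0, 1]

```text
clock: 13.12
eef_pos: [0.4827, -0.2208, 0.4076]
tool_rot: [0.702, -0.093, -0.701, -0.092]
ft_force: [0.5, 0.6, 1.7]
grip_width: 0.0112
```

```bash
python3 st.py
```

```text
13.1167 [ 0.4827 -0.2208  0.4076] yawz 2.879 q [-0.429  0.3    0.092  1.361 -0.    -1.738] F [0.53 0.62 1.71] M [ 0.199  0.079 -0.575] w 0.0112
shift to nominal [ 0.0086 -0.0004 -0.0004] rot [ 0.     -0.0015 -0.0006] tool F [-1.71 -0.73 -0.36] tool M [ 0.576 -0.128 -0.17 ]
```

Call:
arm_command:
  moves: [0, 0, 0, 0.05, 0, 0, 1, 0, 0, 0, 0, 0, 0, -1, 0, 0, 0, 0, 0, 0, -1, 0, 0, 0, 0, 0, 0, -1, 0, 0, 0, 0, 0, 0, -1, 0, 0, 0, 0, 0, 0, -1, 0, 0, 0, 0, 0, 0, -1, -0.01, 0, 0, 0, 0, 0, -1, -0.015, 0, 0, 0, 0, 0, -1, -0.015, 0, 0, 0, 0, 0, -1, -0.01, 0, 0, 0, 0, 0, -1, 0, 0, 0, 0, 0, 0, -1]

```text
clock: 14.12
eef_pos: [0.4823, -0.2213, 0.4595]
tool_rot: [-0.697, 0.113, 0.699, 0.111]
ft_force: [1.0, 0.7, 0.5]
grip_width: 0.0852
```

```bash
python3 st.py; python3 look.py w8
```

```text
14.1167 [ 0.4823 -0.2213  0.4595] yawz 2.823 q [-0.43   0.288  0.21   1.495 -0.002 -1.682] F [0.98 0.69 0.48] M [-0.018 -0.034  0.013] w 0.0852
shift to nominal [ 0.0605 -0.0012 -0.0008] rot [-0.      0.0025 -0.0021] tool F [-0.48 -0.96 -0.72] tool M [-0.013  0.038  0.006]
[[-0.003, -0.3128, -0.9498, 0.4823], [-0.0013, -0.9498, 0.3128, -0.2213], [-1.0, 0.0021, 0.0025, 0.4595], [0.0, 0.0, 0.0, 1.0]] [-0.43   0.288  0.21   1.495 -0.002 -1.682]
[250.82964545 228.48833767]
210 188
```

View pics/w8c.png

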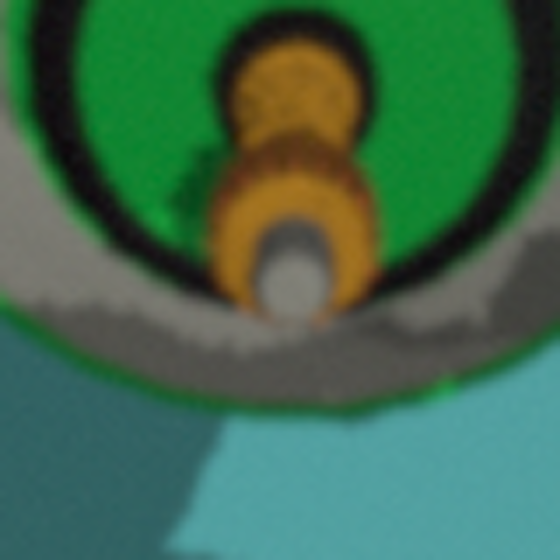

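Run:
```python
from h import *
c=bot.get_calibration("wrist");T0=np.load("pics/w8.npy");T=T0@c["mount"]
t=atz(ray(c,(251.3,228.3),T),.263);n=atz(ray(c,(251.7,220.7),T),.2543);print(t.round(4),n.round(4))
g=(t+[.4832,-.2205,.263])/2;print(g)
R0=T0[:3,:3]
# fingertip position given tilt
tip=T0[:3,3]+.173*R0[:,0];print(tip)
print("shift",(R0.T@(g-tip)).round(4))
```

```text
[ 0.4823 -0.2212  0.263 ] [ 0.4817 -0.2224  0.2543]
[ 0.48275113 -0.22083432  0.263     ]
[ 0.48175461 -0.22152098  0.28647515]
shift [ 0.0235 -0.001  -0.0008]
```

Call:
arm_command:
  moves: [0, -0.0008, -0.0007, 0, 0, 0, 1, 0, 0, 0, 0, 0, 0, 1, 0, 0, 0, 0, 0, 0, 1, 0, 0, 0, 0, 0, 0, 1, 0, 0, 0, 0, 0, 0, 1, 0, 0, 0, 0, 0, 0, 1, 0, 0, 0, 0, 0, 0, 1, 0, 0, 0, 0, 0, 0, 1, 0.006, 0, 0, 0, 0, 0, 1, 0.006, 0, 0, 0, 0, 0, 1, 0.005, 0, 0, 0, 0, 0, 1, 0, 0, 0, 0, 0, 0, 1]

```text
clock: 15.17
eef_pos: [0.4825, -0.2204, 0.4365]
tool_rot: [-0.695, 0.112, 0.701, 0.112]
ft_force: [0.3, 1.0, -0.6]
grip_width: -0.0003
```

```bash
python3 st.py; python3 look.py w9
```

```text
15.1667 [ 0.4825 -0.2204  0.4365] yawz 2.824 q [-0.428  0.295  0.161  1.445 -0.002 -1.681] F [ 0.28  0.97 -0.62] M [-0.029 -0.015  0.004] w -0.0003
shift to nominal [ 0.0375 -0.0001 -0.001 ] rot [-0.      0.0091 -0.0015] tool F [ 0.62 -1.01  0.03] tool M [-0.004  0.024  0.023]
[[-0.0091, -0.3127, -0.9498, 0.4825], [0.0014, -0.9499, 0.3127, -0.2204], [-1.0, 0.0015, 0.0091, 0.4365], [0.0, 0.0, 0.0, 1.0]] [-0.428  0.295  0.161  1.445 -0.002 -1.681]
[248.12674679 243.4658753 ]
208 203
```

View pics/w9c.png

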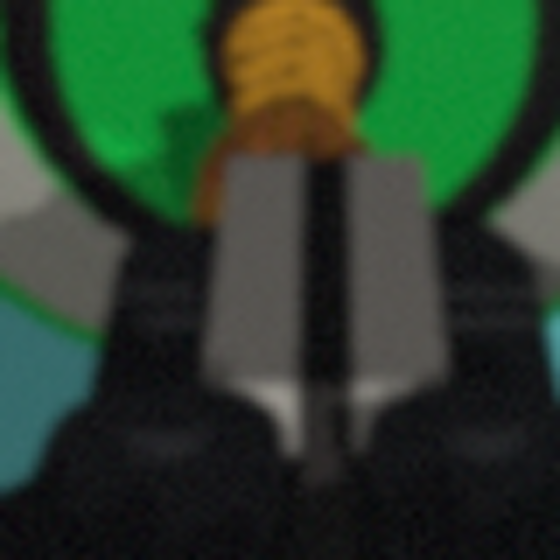

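Call:
arm_command:
  moves: [-0.002, 0, 0, 0, 0.0055, -0.001, 1, 0, 0, 0, 0, 0, 0, 1, 0, 0, 0, 0, 0, 0, 1]

```text
clock: 15.47
eef_pos: [0.4826, -0.2204, 0.439]
tool_rot: [-0.697, 0.112, 0.699, 0.112]
ft_force: [0.1, 0.7, -0.3]
grip_width: 0.0001
```

```bash
python3 st.py; python3 look.py w10
```

```text
15.4667 [ 0.4826 -0.2204  0.439 ] yawz 2.824 q [-4.280e-01  2.920e-01  1.630e-01  1.444e+00 -1.000e-03 -1.681e+00] F [ 0.09  0.71 -0.3 ] M [-0.021  0.02  -0.026] w 0.0001
shift to nominal [ 0.04   -0.0001 -0.0008] rot [ 0.      0.003  -0.0004] tool F [ 0.3  -0.7   0.14] tool M [ 0.026 -0.013  0.026]
[[-0.003, -0.3127, -0.9498, 0.4826], [0.0006, -0.9498, 0.3127, -0.2204], [-1.0, 0.0004, 0.003, 0.439], [0.0, 0.0, 0.0, 1.0]] [-4.280e-01  2.920e-01  1.630e-01  1.444e+00 -1.000e-03 -1.681e+00]
[250.30949822 241.09441607]
210 201
```

View pics/w10c.png

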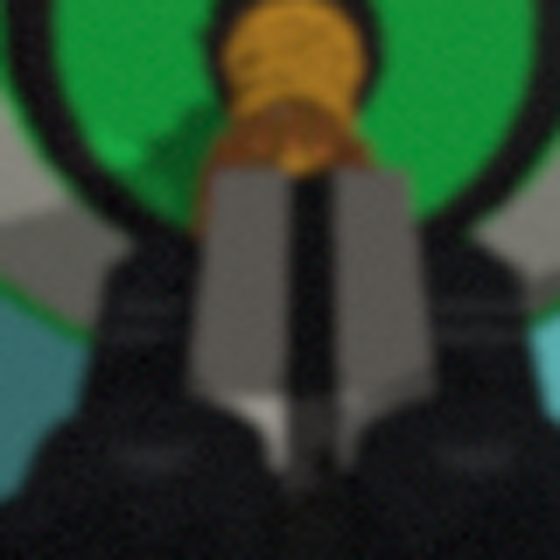

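Call:
arm_command:
  moves: [0.0005, 0, -0.0012, 0, 0.0018, 0, 1, 0, 0, 0, 0, 0, 0, 1, 0.0008, 0, 0, 0, 0, 0, 1, 0.0008, 0, 0, 0, 0, 0, 1]

```text
clock: 15.85
eef_pos: [0.484, -0.2209, 0.4378]
tool_rot: [0.699, -0.112, -0.698, -0.112]
ft_force: [-0.2, 0.5, 0.1]
grip_width: -0.0003
```

```bash
python3 st.py; python3 look.py w11
```

```text
15.85 [ 0.484  -0.2209  0.4378] yawz 2.824 q [-0.428  0.294  0.162  1.437 -0.    -1.681] F [-0.17  0.45  0.05] M [ 0.013 -0.02   0.005] w -0.0003
shift to nominal [ 0.0388 -0.0002  0.001 ] rot [-0.     -0.0013 -0.0006] tool F [-0.05 -0.37  0.31] tool M [-0.005  0.015 -0.018]
[[0.001, -0.3127, -0.9498, 0.484], [-0.001, -0.9498, 0.3127, -0.2209], [-1.0, 0.0006, -0.0013, 0.4378], [0.0, 0.0, 0.0, 1.0]] [-0.428  0.294  0.162  1.437 -0.    -1.681]
[254.82067022 242.19171383]
214 202
```

View pics/w11c.png

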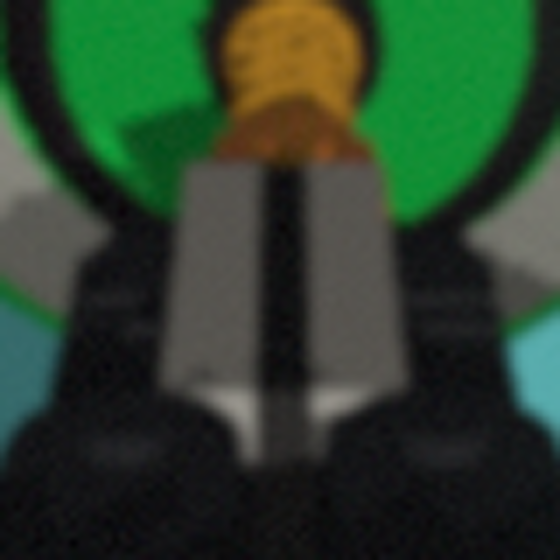

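Call:
arm_command:
  moves: [0.001, 0, 0.0003, 0, 0, 0, 1, 0.001, 0, 0, 0, 0, 0, 1]

```text
clock: 16.07
eef_pos: [0.4838, -0.2208, 0.4358]
tool_rot: [0.699, -0.112, -0.698, -0.112]
ft_force: [1.4, -0.4, 2.8]
grip_width: -0.0002
```

Call:
arm_command:
  moves: [0.001, 0, 0, 0, 0, 0, 1]

```text
clock: 16.15
eef_pos: [0.4838, -0.2208, 0.4349]
tool_rot: [0.699, -0.112, -0.698, -0.112]
ft_force: [0.2, -0.2, 2.3]
grip_width: -0.0001
```

Call:
arm_command:
  moves: [0.001, 0, 0, 0, 0, 0, 1]

```text
clock: 16.23
eef_pos: [0.4838, -0.2208, 0.4342]
tool_rot: [0.699, -0.112, -0.697, -0.112]
ft_force: [0.0, -0.1, 3.5]
grip_width: 0.0001
```

Call:
arm_command:
  moves: [0.001, 0, 0, 0, 0, 0, 1]

```text
clock: 16.32
eef_pos: [0.4838, -0.2208, 0.4335]
tool_rot: [0.699, -0.112, -0.697, -0.111]
ft_force: [-0.9, 0.8, 3.0]
grip_width: 0.0
```

Call:
arm_command:
  moves: [0.001, 0, 0, 0, 0, 0, 1]

```text
clock: 16.4
eef_pos: [0.4838, -0.2208, 0.4328]
tool_rot: [0.7, -0.113, -0.697, -0.111]
ft_force: [-0.9, 0.2, 3.0]
grip_width: 0.0
```

Call:
arm_command:
  moves: [0.001, 0, 0, 0, 0, 0, 1]

```text
clock: 16.48
eef_pos: [0.4838, -0.2208, 0.432]
tool_rot: [0.7, -0.113, -0.697, -0.111]
ft_force: [-0.7, 0.4, 3.2]
grip_width: -0.0003
```

Call:
arm_command:
  moves: [0.0008, 0, 0, 0, 0, 0, 1]

```text
clock: 16.57
eef_pos: [0.4837, -0.2208, 0.4314]
tool_rot: [0.7, -0.113, -0.696, -0.111]
ft_force: [-0.9, 1.0, 3.5]
grip_width: 0.0
```

Call:
arm_command:
  moves: [0.0008, 0, 0, 0, 0, 0, 1]

```text
clock: 16.65
eef_pos: [0.4837, -0.2208, 0.4309]
tool_rot: [0.7, -0.113, -0.696, -0.111]
ft_force: [0.2, 0.7, 3.8]
grip_width: -0.0001
```

Call:
arm_command:
  moves: [0.0008, 0, 0, 0, 0, 0, 1]

```text
clock: 16.73
eef_pos: [0.4837, -0.2208, 0.4303]
tool_rot: [0.7, -0.113, -0.696, -0.111]
ft_force: [-0.9, 0.4, 6.6]
grip_width: 0.0002
```

Call:
arm_command:
  moves: [0.0008, 0, 0, 0, 0, 0, 1]

```text
clock: 16.82
eef_pos: [0.4838, -0.2208, 0.43]
tool_rot: [0.701, -0.113, -0.696, -0.111]
ft_force: [-0.4, 0.2, 6.4]
grip_width: -0.0002
```

Call:
arm_command:
  moves: [0.0005, 0, 0, 0, 0, 0, 1]

```text
clock: 16.9
eef_pos: [0.4838, -0.2208, 0.4301]
tool_rot: [0.701, -0.113, -0.695, -0.111]
ft_force: [-1.3, 0.9, 5.9]
grip_width: -0.0
```

Call:
arm_command:
  moves: [0.0005, 0, 0, 0, 0, 0, 1]

```text
clock: 16.98
eef_pos: [0.4838, -0.2208, 0.4303]
tool_rot: [0.701, -0.113, -0.695, -0.111]
ft_force: [-0.7, 1.0, 6.0]
grip_width: -0.0002
```

Call:
arm_command:
  moves: [0.0005, 0, 0, 0, 0, 0, 1, 0.0005, 0, 0, 0, 0, 0, 1]

```text
clock: 17.15
eef_pos: [0.4836, -0.2208, 0.4304]
tool_rot: [0.702, -0.113, -0.694, -0.111]
ft_force: [-0.7, 0.2, 5.3]
grip_width: -0.0001
```

```bash
python3 st.py
```

```text
17.15 [ 0.4836 -0.2208  0.4304] yawz 2.824 q [-0.428  0.29   0.137  1.407 -0.    -1.681] F [-0.7   0.21  5.3 ] M [ 0.147  0.283 -0.012] w -0.0001
shift to nominal [ 0.0313 -0.0002  0.0008] rot [-0.     -0.0108 -0.0016] tool F [-5.3   0.03  0.67] tool M [ 0.012 -0.315 -0.051]
```

Call:
arm_command:
  moves: [0.0006, 0, 0, 0, -0.0015, 0, 1, 0.0006, 0, 0, 0, -0.0015, 0, 1, 0.0006, 0, 0, 0, -0.0015, 0, 1]

```text
clock: 17.4
eef_pos: [0.4835, -0.2207, 0.4303]
tool_rot: [0.701, -0.113, -0.695, -0.111]
ft_force: [-0.4, -0.4, 6.7]
grip_width: 0.0001
```

```bash
python3 st.py
```

```text
17.4 [ 0.4835 -0.2207  0.4303] yawz 2.824 q [-4.280e-01  2.900e-01  1.380e-01  1.409e+00 -1.000e-03 -1.681e+00] F [-0.41 -0.36  6.66] M [0.123 0.223 0.055] w 0.0001
shift to nominal [ 0.0312 -0.0002  0.0006] rot [ 0.     -0.0091 -0.0019] tool F [-6.66  0.48  0.21] tool M [-0.055 -0.25  -0.048]
```

Call:
arm_command:
  moves: [0.0005, 0, 0, 0, -0.001, 0, 1, 0.0006, 0, 0, 0, -0.001, 0, 1, 0.0005, 0, 0, 0, -0.001, 0, 1, 0.0006, 0, 0, 0, -0.001, 0, 1]

```text
clock: 17.73
eef_pos: [0.4835, -0.2207, 0.4303]
tool_rot: [0.701, -0.113, -0.695, -0.111]
ft_force: [-0.9, 0.0, 4.9]
grip_width: -0.0
```

```bash
python3 st.py
```

```text
17.7333 [ 0.4835 -0.2207  0.4303] yawz 2.824 q [-4.280e-01  2.910e-01  1.380e-01  1.409e+00 -1.000e-03 -1.681e+00] F [-0.86  0.02  4.92] M [0.134 0.186 0.04 ] w -0.0
shift to nominal [ 0.0313 -0.0001  0.0006] rot [-0.     -0.009  -0.0021] tool F [-4.93  0.26  0.78] tool M [-0.04  -0.218 -0.07 ]
```

Call:
arm_command:
  moves: [0.0006, 0, 0, 0, -0.001, 0, 1, 0.0006, 0, 0, 0, -0.001, 0, 1, 0.0005, 0, 0, 0, -0.001, 0, 1, 0.0006, 0, 0, 0, -0.001, 0, 1, 0.0006, 0, 0, 0, -0.001, 0, 1]

```text
clock: 18.15
eef_pos: [0.4836, -0.2206, 0.4303]
tool_rot: [0.701, -0.113, -0.695, -0.111]
ft_force: [0.0, -0.2, 5.7]
grip_width: -0.0001
```

```bash
python3 st.py
```

```text
18.15 [ 0.4836 -0.2206  0.4303] yawz 2.824 q [-0.428  0.29   0.138  1.409 -0.002 -1.68 ] F [ 0.04 -0.18  5.75] M [ 0.137  0.204 -0.001] w -0.0001
shift to nominal [ 0.0313 -0.0001  0.0007] rot [-0.     -0.0092 -0.0025] tool F [-5.75  0.18 -0.15] tool M [ 0.001 -0.237 -0.067]
```

Call:
arm_command:
  moves: [0.0006, 0, 0, 0, -0.001, 0, 1, 0.0006, 0, 0, 0, -0.001, 0, 1, 0.0005, 0, 0, 0, -0.001, 0, 1, 0.0006, 0, 0, 0, -0.001, 0, 1, 0.0006, 0, 0, 0, -0.001, 0, 1, 0.0006, 0, 0, 0, -0.001, 0, 1, 0.0006, 0, 0, 0, -0.001, 0, 1, 0.0005, 0, 0, 0, -0.001, 0, 1]

```text
clock: 18.82
eef_pos: [0.4836, -0.2205, 0.4303]
tool_rot: [0.701, -0.114, -0.695, -0.11]
ft_force: [-0.6, 0.6, 6.6]
grip_width: 0.0002
```

Call:
arm_command:
  moves: [0.0006, 0, 0, 0, -0.001, 0, 1, 0.0006, 0, 0, 0, -0.001, 0, 1, 0.0006, 0, 0, 0, -0.001, 0, 1, 0.0006, 0, 0, 0, -0.001, 0, 1, 0.0006, 0, 0, 0, -0.001, 0, 1, 0.0006, 0, 0, 0, -0.001, 0, 1, 0.0006, 0, 0, 0, -0.001, 0, 1, 0.0005, 0, 0, 0, -0.001, 0, 1]

```text
clock: 19.48
eef_pos: [0.4836, -0.2204, 0.4303]
tool_rot: [0.701, -0.114, -0.695, -0.11]
ft_force: [-1.4, 0.4, 6.0]
grip_width: 0.0001
```

```bash
python3 st.py
```

```text
19.4833 [ 0.4836 -0.2204  0.4303] yawz 2.824 q [-0.427  0.29   0.138  1.409 -0.003 -1.68 ] F [-1.38  0.36  6.01] M [ 0.14   0.239 -0.008] w 0.0001
shift to nominal [0.0313 0.0001 0.0007] rot [-0.     -0.0093 -0.0037] tool F [-6.02  0.12  1.37] tool M [ 0.007 -0.271 -0.059]
```

Call:
arm_command:
  moves: [0.0006, 0, 0, 0, -0.001, 0, 1, 0.0006, 0, 0, 0, -0.001, 0, 1, -0.002, 0, 0, 0, 0, 0, 1, -0.002, 0, 0, 0, 0, 0, 1, -0.003, 0, 0, 0, 0, 0, 1, -0.01, 0, 0, 0, 0, 0, 1, -0.02, 0, 0, 0, 0, 0, 1, -0.02, 0, 0, 0, 0, 0, 1, -0.02, 0, 0, 0, 0, 0, 1, -0.02, 0, 0, 0, 0, 0, 1, 0, 0, 0, 0, 0, 0, 1, 0, 0, 0, 0, 0, 0, 1]

```text
clock: 20.48
eef_pos: [0.4834, -0.22, 0.5256]
tool_rot: [-0.697, 0.113, 0.699, 0.111]
ft_force: [0.6, 0.3, -1.1]
grip_width: 0.0001
```

```bash
python3 st.py; python3 look.py w12
python3 - <<'E'
from h import *
a=bot.camera("scene")[:,:,::-1];cv2.imwrite("pics/s9.png",a)
E
```

```text
20.4833 [ 0.4834 -0.22    0.5256] yawz 2.824 q [-0.426  0.294  0.386  1.666 -0.003 -1.679] F [ 0.57  0.27 -1.08] M [ 0.005  0.02  -0.045] w 0.0001
shift to nominal [ 0.1266  0.0002 -0.0003] rot [ 0.      0.003  -0.0026] tool F [ 1.08 -0.44 -0.46] tool M [ 0.045 -0.021  0.001]
[[-0.0037, -0.3124, -0.9499, 0.4834], [-0.0015, -0.95, 0.3124, -0.22], [-1.0, 0.0026, 0.003, 0.5256], [0.0, 0.0, 0.0, 1.0]] [-0.426  0.294  0.386  1.666 -0.003 -1.679]
[252.12918965 195.14108204]
212 155
```

View pics/w12c.png

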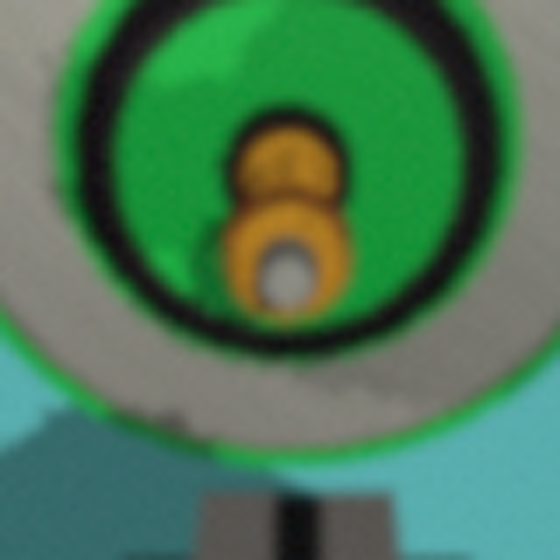

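View pics/s9.png

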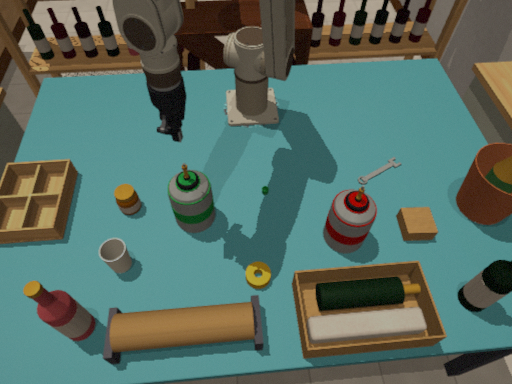

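```bash
python3 -c "
from workcell import bot
print(bot.job_done())"
```

```text
the job is handed in; nothing more can be done
None
```

The green-banded keg is vented and the job was handed in at about 20.6 s of the 72 s allowed; the hand-in gives no verdict.

- **Nut:** I turned it anticlockwise in one grip. At a tool turn of about 4.3 rad the turning moment jumped from about 0.07 to 0.58 N m, which is the stop. A close-up afterwards shows it raised, and I left it unscrewed.
- **Tip:** The closed fingers touched it at a tool height of 0.436 m, and it bottomed out at 0.430 m, which fits the 5.3 mm travel plus a little give. I held it fully down for about 2.8 s, with readings between 4.9 and 6.7 N, then let it spring back.
- **Sideways force:** The readings I took on the valve stayed at or below about 2.4 N, roughly 1 mm at the nut.
- **Last checks:** The valve stands upright with the tip up, and the arm is clear. By eye, the other objects are where they were, and I kept away from the red-banded keg.

**Disagreements and limits:**
- **Tube height:** Early sightings put the tube top anywhere from 34 to 42 mm above the valve's foot. The touch settled it at about 37 mm.
- **Grip width:** The gripper read 11 mm on the 14 mm nut, but the close-up showed it gripping the nut.
- **Tool tilt:** The tool tilted by about 0.01 rad during the hold.
- **Force readings:** They carry about 0.5 to 1 N of noise and were taken only between moves, so brief peaks in between went unseen.

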